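Walk the bench block round to the fence

ROBOT

A 7-joint arm with a two-finger parallel gripper is mounted at the origin on the work surface. World frame = base frame: x ahead of the robot, y to its left, z up, the work surface at z = 0. Lengths are in m, angles in rad, forces in N, time in s.
With the tool pointing down it reaches from about 0.425 to 1.025 m from the base axis. Payload 9.4 kg.
Tool frame: the origin (TCP) lies where the fingers leave the gripper's body, on its centre line; the fingertips stand 73 mm ahead of it and the grasp point (between the pads) lies 54 mm ahead of it (tcp_to_grasp is the distance from the TCP to the grasp point, in m); z points along the fingers, y is the line along which they close (so a half turn about z gives the same grasp; the last joint's range is limited). The gripper opens to 85 mm and grips with 20 to 120 N. Pads are 22 mm wide; open, the fingers measure 114 mm over their backs; the gripper's body (76 mm by 85 mm) begins 54 mm behind the grasp point. The pads swing forward as they close: fully open they stand 13 mm farther back than shut.
Start: joints at [1.261, 0.599, -0.003, 1.599, 0.002, 0.943, -0.08], TCP at [0.167, -0.705, 0.304] pointing down, gripper open.
Joint ranges: [-2.57, 2.57], [-0.35, 1.97], [-1.29, 1.29], [0.11, 2.56], [-1.05, 4.19], [0.11, 1.86], [-2.63, 2.63]. Speed limits (rad/s): [2.22, 2.22, 3.01, 3.01, 3.14, 3.14, 3.14].

INTERFACE

Orientations are given as a rotation vector (axis times angle).
In Python, from rig import observe, snapshot, camera_model, close_job, tcp_to_grasp gives the robot as it stands. The module is installed in compiled form; this text tells all that it offers.
- The arm moves only by the shell command python3 -m jog 'ROWS' [FORCE]. ROWS is JSON, a list of rows, each an object of numbers: "wx", "wy", "wz": the turn, a rotation vector about the tool's x, y, z in degrees; "dx", "dy", "dz": the shift along the tool's x, y, z in m; "gripper": the finger opening in m, from 0 to 0.0854. In form: [{"wx": .., "wy": .., "wz": .., "dx": .., "dy": .., "dz": .., "gripper": ..}, ...]. A call has 1 to 5 rows; each row shifts and turns the commanded pose from where the row before left it, along the tool's axes as they then stand; what a row does not reach is not made up. A row lasts 1/8 s, in which the tool goes at most 62.5 mm and 10.7 degrees, less where a joint would pass 70% of its speed; a pose out of reach is approached as far as the arm can. A call is refused whole if a number of a shift passes 0.0625 or a number of a turn 10.7, either way. A call with a gripper value outside its range is refused whole. The fingers move at their own pace and stop on an object; FORCE is the grip in N (left out, the last holds). Time passes only in rows, so rows that do not move let the fingers close. It gives the time, the measured TCP pose, the force, the opening and the grip force at its end, in the units of the state.
- observe(): the state, without advancing time (a new reading comes with each control period).
- snapshot(name): name is "scene" or "side" or "wrist"; returns the picture (480x640x3 uint8, red, green, blue); there is no depth.
- camera_model(name): a dict with "vfov" (degrees; the focal length in pixels is half the picture's height over the tangent of half this angle, whatever the lens; pixels are square), "cx", "cy" (the principal point, pixels), "rvec" (rotation vector, rad) and "tvec" (3), from world to camera coordinates, as OpenCV has them; the wrist camera has in their place "tool_from_camera" (4x4, takes a point from camera to tool coordinates, whose origin is the TCP and whose axes are the flange's). Camera axes: x right, y down, z forward; pixel columns grow to the right and rows downward; lengths in m; the calibration is good to about 2 mm. A picture is of the moment at which its call begins: read the wrist's pose just before it. camera_model takes no time and is no camera call.
- close_job(): hands the job in; it is judged then, once.
The state is a dict: "time_s": time; "joint_pos": joint angles; "qd": joint speeds; "tau": joint torques, N m; "tcp_pos": TCP position; "ee_rot": TCP orientation; "contact_force": force on the tool from outside, world axes, zero at the start; "moment": the same for the moment, N m; "grip_width": opening from 0.0 (shut) to 1.0 (fully open); "finger_force": force on a finger pad.
Only numpy, scipy, OpenCV 4.12 (cv2) and the standard library are available. Lean on these libraries where they do the work, as an engineer would, in place of code of your own. Each camera call takes 0.05 s, during which the arm holds its last target. There are 200 camera calls.

TASK

Push the heavy steel-topped bench block round (nudging one corner and then another works best) until one of its long sides faces the fence squarely while it is still clear of the fence, then push it on until that long side lies flat against the fence with no end of the block sticking out past the fence. Only push it along the table with the fingers, never lift or tip it; leave the bead pots, tube, bowl and hammer where they are.

Things in the scene. Friction and masses are not known exactly. Their poses are not given: they have to be found in the camera images.
- block: the bench block to be turned: a flat oblong block 150 mm long, 95 mm wide and 32 mm high, a dark wooden base (24 mm high) with a bright steel plate (138 x 88 mm, 8 mm thick) set on top. It lies loose on the table, weighs 0.6 to 0.95 kg and slides stiffly, without rolling. Origin at the centre of its underside; x along its length, y across, z up. Both long sides are alike.
- fence: the fence: a straight low rail screwed to the table, 260 mm long, 36 mm high, wood with a bright aluminium face. Origin in the middle of the foot of the aluminium face, at table height; x runs along the face (ends at +-130 mm), y points into the rail, so the block is on the negative y side and the flat face is the plane y = 0; the wood and its 6 mm foot board reach back to y = 54 mm.
- pot_red: bystander: small round closed bead pot, dark red with a white rim, 44 mm across, 24 mm high, loose; origin at the centre of its underside. Not part of the job.
- pot_orange: bystander: small round closed bead pot, orange with a white rim, 44 mm across, 24 mm high, loose; origin at the centre of its underside. Not part of the job.
- pot_gold: bystander: small round closed bead pot, gold with a white rim, 44 mm across, 24 mm high, loose; origin at the centre of its underside. Not part of the job.
- pot_green: bystander: small round closed bead pot, green with a white rim, 44 mm across, 24 mm high, loose; origin at the centre of its underside. Not part of the job.
- tube_pink: bystander: pink bead tube with a white cap, 32 mm across, 55 mm high, standing loose; origin at the centre of its underside. Not part of the job.
- bowl: bystander: light blue bowl, 120 mm across the rim, 62 mm high, loose; origin at the centre of its underside. Not part of the job.
- hammer: bystander: small hammer 200 mm long lying loose; origin under the middle of its length, at table height, x along the handle towards the 75 mm wide head, 26 mm thick. Not part of the job.
Things that resemble listed ones, but are neither listed nor needed, are in the scene too. Leave any red look-alike of the block alone.

How it is judged:
By the outcome, as a careful person would: the job done as asked, in the order asked, and still so for the second after the job is handed in, with the robot touching nothing.
It also fails if it takes over 61 s, if anything falls off the work surface, if the arm or the gripper's body presses on something with over 40 N, if the wrist force passes 120 N, or if a joint passes its speed limit or range.

## Working session

There is one attempt and no reset: what is moved stays moved. The work goes in short steps, Python scripts to look and compute and a shell command to move; the robot and the scene stay as the last step left them, time stands still between calls to the robot, and variables do not carry over. Pictures are saved under pics/ and viewed, at most 10 in all, crops included, and the job is handed in when it is done.

```bash
mkdir -p pics
cat > h.py <<'E'
import numpy as np, cv2
from rig import observe, snapshot, camera_model, close_job, tcp_to_grasp
def cam(n):
    m=camera_model(n); f=240/np.tan(np.radians(m['vfov'])/2)
    K=np.array([[f,0,m['cx']],[0,f,m['cy']],[0,0,1]])
    if 'rvec' in m:
        R=cv2.Rodrigues(np.array(m['rvec'],float))[0]; t=np.array(m['tvec'],float)
    else:
        s=observe(); T=np.eye(4); T[:3,:3]=cv2.Rodrigues(np.array(s['ee_rot'],float))[0]; T[:3,3]=s['tcp_pos']
        W=np.linalg.inv(T@np.array(m['tool_from_camera'])); R=W[:3,:3]; t=W[:3,3]
    return K,R,t
def ray(c,px,z):
    K,R,t=c; px=np.atleast_2d(np.array(px,float))
    d=(R.T@np.linalg.inv(K)@np.c_[px,np.ones(len(px))].T).T; o=-R.T@t
    return o+d*((z-o[2])/d[:,2])[:,None]
def proj(c,P):
    K,R,t=c; q=(K@(R@np.atleast_2d(P).T+t[:,None])).T; return q[:,:2]/q[:,2:]
def snap(n,tag):
    c=cam(n); im=snapshot(n); cv2.imwrite(f'pics/{tag}.png',im[:,:,::-1]); return c,im
E
python3 - <<'E'
from h import *
s=observe(); print(s['time_s'],s['tcp_pos'],s['ee_rot'],s['contact_force'],tcp_to_grasp)
for n in('scene','side','wrist'):
    c,im=snap(n,n+'0'); print(n,c[0][0,0],-c[1].T@c[2],c[1][2])
E
```

```text
0.0 [ 0.16717343 -0.70508425  0.30299335] [-3.11875145e+00 -3.64709295e-01  4.85216959e-04] [0.12117662 0.34833168 0.52443387] 0.0539
scene 508.16778060414714 [ 0.84640239 -0.44180854  0.85290303] [-0.29412795  0.44988504 -0.84326283]
side 570.0341942364079 [0.06871208 0.98696344 0.96572759] [ 0.33584098 -0.69180375 -0.63923267]
wrist 341.1324446683106 [ 0.23805541 -0.68737319  0.37263644] [-0.27495222 -0.06316722 -0.95938062]
```

View pics/scene0.png

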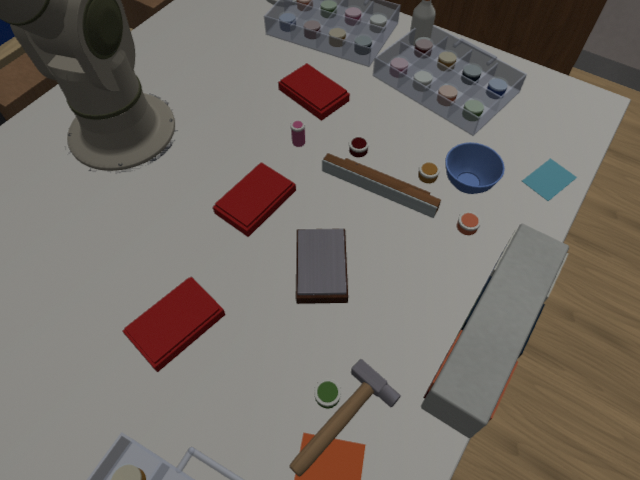

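View pics/side0.png

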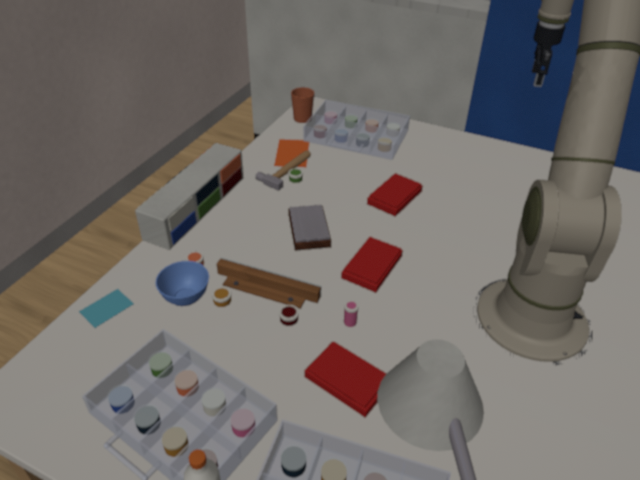

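The scene view shows the block with its steel top at about (297–347, 229–292). The fence's aluminium face runs from (322,165) to (437,210), with pots beyond it at (359,146) and (429,171) and at its right end at (469,222). The red look-alikes are at (255,198) and (175,322).

```bash
cat >> h.py <<'E'
def quad(mask):
    cs=cv2.findContours(mask,cv2.RETR_EXTERNAL,cv2.CHAIN_APPROX_NONE)[0]
    k=max(cs,key=cv2.contourArea); return k
E
python3 - <<'E'
from h import *
im=cv2.imread('pics/scene0.png')
for p in [(320,255),(280,265),(320,297),(370,265),(380,190),(325,170),(380,180),(350,180)]: print(p,im[p[1],p[0]],cv2.cvtColor(im,cv2.COLOR_BGR2HSV)[p[1],p[0]])
cv2.imwrite('pics/c0.png',cv2.resize(im[130:330,260:480],None,fx=3,fy=3,interpolation=cv2.INTER_CUBIC)[:600])
E
```

```text
(320, 255) [89 85 87] [135  11  89]
(280, 265) [135 139 139] [ 30   7 139]
(320, 297) [14 20 37] [  8 159  37]
(370, 265) [137 142 143] [ 25  11 143]
(380, 190) [59 60 57] [80 13 60]
(325, 170) [58 58 55] [90 13 58]
(380, 180) [32 50 76] [ 12 148  76]
(350, 180) [59 60 57] [80 13 60]
```

View pics/c0.png

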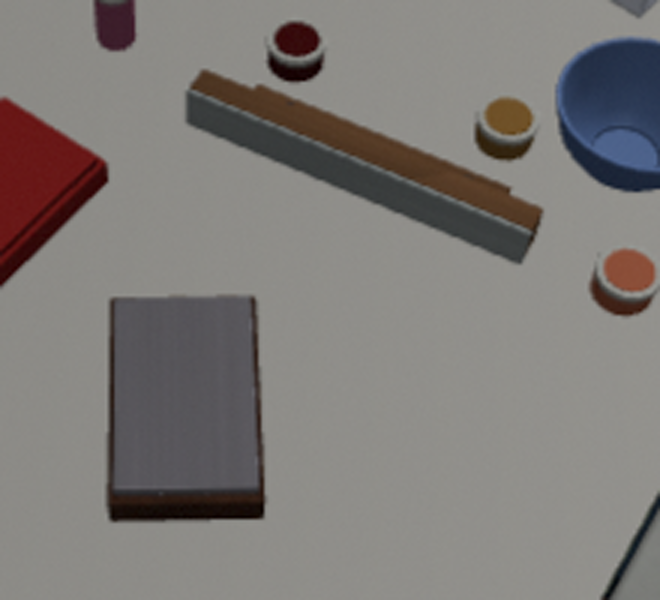

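The crop (3×, offset 260,130) shows the steel top cleanly, with corners at about (112,297), (255,297), (258,490) and (112,490). The foot of the fence face runs from (187,122) to (520,262).

```bash
cat >> h.py <<'E'
def block(c,im,roi=None):
    hsv=cv2.cvtColor(im,cv2.COLOR_RGB2HSV); H,S,V=cv2.split(hsv)
    m=((S<45)&(V>70)&(V<112)&(im[:,:,2].astype(int)>=im[:,:,1])).astype(np.uint8)
    if roi is not None:
        r=np.zeros_like(m); x0,y0,x1,y1=roi; r[y0:y1,x0:x1]=1; m&=r
    m=cv2.morphologyEx(m,cv2.MORPH_OPEN,np.ones((3,3)))
    P=ray(c,quad(m)[:,0,:],0.032)[:,:2].astype(np.float32)
    (cx,cy),(w,h),a=cv2.minAreaRect(P*1000)
    if w<h: w,h,a=h,w,a+90
    return np.array([cx,cy])/1000,(w,h),(a+90)%180-90,m
def fence(c,im,roi=(300,150,460,225)):
    hsv=cv2.cvtColor(im,cv2.COLOR_RGB2HSV); H,S,V=cv2.split(hsv)
    m=((S<45)&(V>40)&(V<72)).astype(np.uint8); r=np.zeros_like(m); x0,y0,x1,y1=roi; r[y0:y1,x0:x1]=1
    return quad(cv2.morphologyEx(m&r,cv2.MORPH_OPEN,np.ones((2,2))))
E
python3 - <<'E'
from h import *
c=cam('scene'); im=cv2.imread('pics/scene0.png')[:,:,::-1].copy()
b=block(c,im,(270,200,380,320)); print('block',b[:3])
k=fence(c,im)[:,0,:]
a=cv2.approxPolyDP(k,4,True)[:,0]; print(a)
print('z0',ray(c,a,0)[:,:2].round(4).tolist()); print('z36',ray(c,a,.036)[:,:2].round(4).tolist())
# lower edge fit: per column max row
cols=np.arange(k[:,0].min()+4,k[:,0].max()-6); low=np.array([[x,k[k[:,0]==x,1].max()+.5] for x in cols]); up=np.array([[x,k[k[:,0]==x,1].min()-.5] for x in cols])
for L,z in((low,0),(up,.036)):
    P=ray(c,L,z)[:,:2].astype(np.float32); v=cv2.fitLine(P,cv2.DIST_HUBER,0,.01,.001).ravel(); print(z,v,np.degrees(np.arctan2(v[1],v[0])))
for n,p,z in [('red',(358.5,146),.024),('orangepot',(469,221),.024),('gold',(429,170),.024),('green',(328,393),.024),('bowl',(474,165),.06),('hamhead',(375,380),.02),('hamend',(298,466),.02),('lookR1',(255,195),.03),('lookcorner',(294,185),.02),('book',(428,412),.03),('lookR2',(222,318),.0)]: print(n,ray(c,p,z)[0,:2].round(3))
E
```

```text
block (array([ 0.58120825, -0.05232043]), (136.24935913085938, 86.81124877929688), -55.64091873168945)
[[324 163]
 [327 173]
 [431 217]
 [436 209]]
z0 [[0.4422, 0.1691], [0.4631, 0.1491], [0.7035, 0.1687], [0.703, 0.1923]]
z36 [[0.4592, 0.1433], [0.4793, 0.1242], [0.7095, 0.1429], [0.7091, 0.1655]]
0 [0.996717   0.08096473 0.58468014 0.15870674] 4.6440206
0.036 [0.99714345 0.07553087 0.5827484  0.15576065] 4.3317256
red [0.49  0.234]
orangepot [0.775 0.184]
gold [0.649 0.257]
green [ 0.725 -0.25 ]
bowl [0.728 0.289]
hamhead [ 0.778 -0.189]
hamend [ 0.746 -0.365]
lookR1 [0.386 0.   ]
lookcorner [0.432 0.071]
book [ 0.874 -0.19 ]
lookR2 [ 0.489 -0.237]
```

```bash
cat > to.py <<'E'
import sys; from h import *
s=observe(); R=cv2.Rodrigues(np.array(s['ee_rot'],float))[0]; p=np.array(s['tcp_pos'])
print('t',round(s['time_s'],2),'tcp',p.round(4),'heading',np.degrees(np.arctan2(R[1,0],R[0,0])).round(2),'tilt',R[:,2].round(3),'F',np.round(s['contact_force'],1),'g',s['grip_width'],'j7',round(s['joint_pos'][6],2))
for a in sys.argv[1:]:
    q=np.array(eval(a)); d=R.T@(q-p); print(a,'tool d',d.round(4),'rows',np.ceil(np.abs(d).max()/.06));
E
python3 -m jog '[{"wz":-10.2,"gripper":0},{"wz":-10.2},{"wz":-10.2},{"wz":-10.2},{"wz":-10.2}]' 40; python3 to.py '(0.542,-0.145,0.2)' '(0.542,-0.145,0.085)'
```

```text
t 0.15 tcp [ 0.1672 -0.7052  0.3032] heading 13.34 tilt [-0.     0.001 -1.   ] F [-0.5  0.3 -0.6] g 1.0000663978461382 j7 -0.08
(0.542,-0.145,0.2) tool d [ 0.494  -0.4584  0.1037] rows 9.0
(0.542,-0.145,0.085) tool d [ 0.494  -0.4583  0.2187] rows 9.0invalid input at $[0]: expected keys wx, wy, wz, dx, dy, dz, gripper
```

```bash
python3 -m jog '[{"wx":0,"wy":0,"wz":-10.2,"dx":0,"dy":0,"dz":0,"gripper":0},{"wx":0,"wy":0,"wz":-10.2,"dx":0,"dy":0,"dz":0,"gripper":0},{"wx":0,"wy":0,"wz":-10.2,"dx":0,"dy":0,"dz":0,"gripper":0},{"wx":0,"wy":0,"wz":-10.2,"dx":0,"dy":0,"dz":0,"gripper":0},{"wx":0,"wy":0,"wz":-10.2,"dx":0,"dy":0,"dz":0,"gripper":0}]' 40; python3 to.py '(0.542,-0.145,0.2)' '(0.542,-0.145,0.085)'
```

```text
time_s: 0.78
tcp_pos: [0.1672, -0.7053, 0.3035]
ee_rot: [-2.654, -1.68, -0.0]
contact_force: [0.5, -0.3, -0.2]
grip_width: 0.005
finger_force: 0.0
t 0.78 tcp [ 0.1672 -0.7053  0.3035] heading 64.68 tilt [-0.     0.001 -1.   ] F [ 0.5 -0.3 -0.2] g 0.004806175724504261 j7 0.67
(0.542,-0.145,0.2) tool d [0.6667 0.0992 0.1038] rows 12.0
(0.542,-0.145,0.085) tool d [0.6667 0.0993 0.2188] rows 12.0
```

```bash
for i in 1 2; do python3 -m jog '[{"wx":0,"wy":0,"wz":0,"dx":0.056,"dy":0.008,"dz":0.009,"gripper":0},{"wx":0,"wy":0,"wz":0,"dx":0.056,"dy":0.008,"dz":0.009,"gripper":0},{"wx":0,"wy":0,"wz":0,"dx":0.056,"dy":0.008,"dz":0.009,"gripper":0},{"wx":0,"wy":0,"wz":0,"dx":0.056,"dy":0.008,"dz":0.009,"gripper":0},{"wx":0,"wy":0,"wz":0,"dx":0.056,"dy":0.008,"dz":0.009,"gripper":0}]' >/dev/null; done; python3 to.py '(0.542,-0.145,0.2)' '(0.542,-0.145,0.086)'
```

```text
t 2.02 tcp [ 0.4827 -0.2338  0.2135] heading 64.33 tilt [ 0. -0. -1.] F [ 1.4 -0.1  0.5] g 0.0023367706332628898 j7 -0.31
(0.542,-0.145,0.2) tool d [0.1057 0.0149 0.0135] rows 2.0
(0.542,-0.145,0.086) tool d [0.1058 0.0149 0.1275] rows 3.0
```

```bash
python3 -m jog '[{"wx":0,"wy":0,"wz":0,"dx":0.053,"dy":0.007,"dz":0.01,"gripper":0},{"wx":0,"wy":0,"wz":0,"dx":0.053,"dy":0.007,"dz":0.0,"gripper":0},{"wx":0,"wy":0,"wz":0,"dx":0,"dy":0,"dz":0.05,"gripper":0},{"wx":0,"wy":0,"wz":0,"dx":0,"dy":0,"dz":0.05,"gripper":0},{"wx":0,"wy":0,"wz":0,"dx":0,"dy":0,"dz":0.01,"gripper":0}]'; python3 to.py
python3 - <<'E'
from h import *
c,im=snap('scene','s1'); c2,im2=snap('side','d1')
p=np.array(observe()['tcp_pos'])-[0,0,.073]
print(p,proj(c,p),proj(c2,p))
a=cv2.resize(im[180:360,200:420,::-1],None,fx=1.8,fy=1.8); b=cv2.resize(im2[150:330,240:460,::-1],None,fx=1.8,fy=1.8)
cv2.imwrite('pics/m1.png',np.hstack([a,b]))
E
```

```text
time_s: 2.65
tcp_pos: [0.5391, -0.1453, 0.0913]
ee_rot: [-2.656, -1.672, 0.006]
contact_force: [0.2, 0.2, -0.1]
grip_width: -0.0
finger_force: 0.0
t 2.65 tcp [ 0.5391 -0.1453  0.0913] heading 64.38 tilt [-0.005  0.001 -1.   ] F [ 0.2  0.2 -0.1] g -0.00023437192135121473 j7 -0.54
[ 0.54005125 -0.14576736  0.02031554] [[273.87079859 289.05419746]] [[338.50264302 208.47042924]]
```

View pics/m1.png

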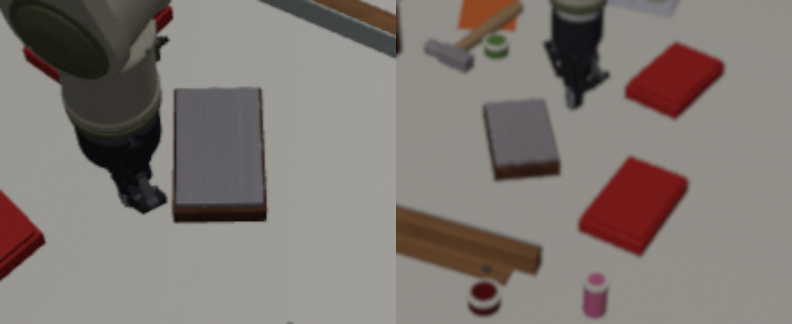

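```bash
python3 -m jog '[{"wx":0,"wy":0,"wz":0,"dx":0.005,"dy":0.003,"dz":0.007,"gripper":0},{"wx":0,"wy":0,"wz":0,"dx":0.013,"dy":0.0075,"dz":0.0,"gripper":0},{"wx":0,"wy":0,"wz":0,"dx":0.013,"dy":0.0075,"dz":0,"gripper":0},{"wx":0,"wy":0,"wz":0,"dx":0.013,"dy":0.0075,"dz":0,"gripper":0},{"wx":0,"wy":0,"wz":0,"dx":0.013,"dy":0.0075,"dz":0,"gripper":0}]'; python3 to.py;  python3 - <<'E'
from h import *
c,im=snap('scene','s2'); b=block(c,im,(220,200,420,340)); print(b[:3])
cv2.imwrite('pics/m2.png',np.hstack([cv2.resize(im[180:360,200:420,::-1],None,fx=1.8,fy=1.8),cv2.resize(cv2.cvtColor(b[3]*255,cv2.COLOR_GRAY2BGR)[180:360,200:420],None,fx=1.8,fy=1.8)]))
E
```

```text
time_s: 3.38
tcp_pos: [0.5954, -0.1098, 0.0878]
ee_rot: [2.659, 1.67, -0.002]
contact_force: [-3.3, -7.5, 5.7]
grip_width: -0.004
finger_force: 3.4
t 3.38 tcp [ 0.5954 -0.1098  0.0878] heading 64.26 tilt [-0.    -0.002 -1.   ] F [-3.3 -7.5  5.7] g -0.004429265536064099 j7 -0.59
(array([ 0.59627655, -0.02787794]), (136.60281372070312, 74.60889434814453), -39.88386917114258)
```

View pics/m2.png

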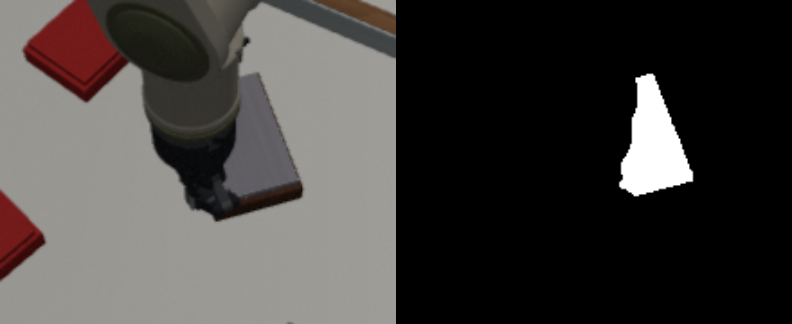

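The block has begun to turn, to about -40°, with the fingertips on its near-left corner at about (318,295). I'll carry on along the arc.

```bash
python3 -m jog '[{"wx":0,"wy":0,"wz":0,"dx":0.014,"dy":0.003,"dz":0.0,"gripper":0},{"wx":0,"wy":0,"wz":0,"dx":0.014,"dy":0.002,"dz":0.0,"gripper":0},{"wx":0,"wy":0,"wz":0,"dx":0.014,"dy":0.001,"dz":0,"gripper":0},{"wx":0,"wy":0,"wz":0,"dx":0.001,"dy":0,"dz":0,"gripper":0}]'; python3 to.py;  python3 - <<'E'
from h import *
c,im=snap('scene','s3'); b=block(c,im,(220,180,440,340)); print(b[:3])
E
```

```text
time_s: 3.92
tcp_pos: [0.6201, -0.0716, 0.0874]
ee_rot: [2.658, 1.674, 0.003]
contact_force: [-0.1, -0.3, -0.2]
grip_width: -0.001
finger_force: 0.0
t 3.92 tcp [ 0.6201 -0.0716  0.0874] heading 64.41 tilt [ 0.002  0.    -1.   ] F [-0.1 -0.3 -0.2] g -0.0005950640148637577 j7 -0.63
(array([ 0.63145605, -0.00719358]), (69.72032165527344, 67.9026870727539), 68.6223373413086)
```

Run:
```python
from h import *
c0=cam('side'); i0=cv2.imread('pics/side0.png')[:,:,::-1].copy(); print(i0[220,308],i0[220,345], i0[240,315])
c,im=snap('side','d3')
cv2.imwrite('pics/m3.png',np.hstack([cv2.resize(im[150:330,220:440,::-1],None,fx=1.8,fy=1.8),cv2.resize(cv2.imread('pics/s3.png')[150:330,200:420],None,fx=1.8,fy=1.8)]))
print(block(c0,i0,(270,190,345,260))[:3],block(c,im,(230,170,345,300))[:3])
```

```text
[97 94 97] [143 141 135] [64 57 57]
(array([ 0.57961633, -0.04265477]), (140.66944885253906, 88.64954376220703), -55.45057678222656) (array([0.59333441, 0.0038755 ]), (137.39089965820312, 98.4997787475586), -21.530670166015625)
```

View pics/m3.png

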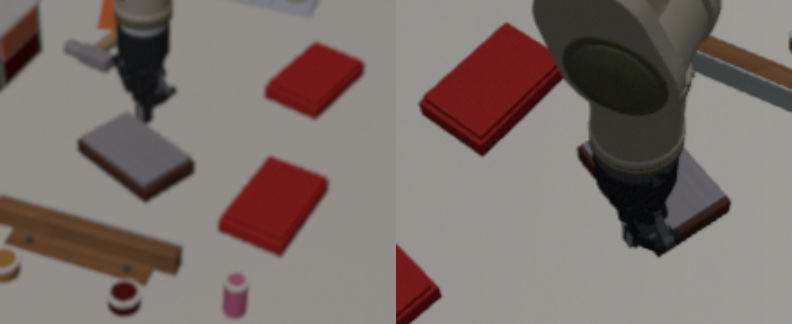

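The side view (1.8×, offset 220,150) shows the whole block top clear of the hand, at about -21°. The two cameras differ by about 10 mm in y at the start, so I'll check both against known geometry.

Run:
```python
from h import *
cs=cam('scene');cd=cam('side')
print('base',proj(cs,[0,0,0]),proj(cd,[0,0,0]))
def pots(f,hs,roi):
    im=cv2.imread(f); hsv=cv2.cvtColor(im,cv2.COLOR_BGR2HSV); out={}
    for n,(lo,hi) in hs.items():
        m=cv2.inRange(hsv,lo,hi); x0,y0,x1,y1=roi[n]; r=np.zeros_like(m); r[y0:y1,x0:x1]=255; k=quad(m&r); M=k[:,0].astype(float); out[n]=(M.min(0)+M.max(0))/2,M.min(0),M.max(0)
    return out
H={'green':((35,100,20),(80,255,255)),'gold':((8,100,60),(25,255,255)),'orange':((0,100,90),(15,255,255))}
a=pots('pics/scene0.png',H,{'green':(310,375,345,412),'gold':(415,155,442,186),'orange':(455,205,485,235)})
b=pots('pics/side0.png',H,{'green':(285,165,307,185),'gold':(208,285,236,308),'orange':(183,250,207,272)})
for n in H:
    for c,o in((cs,a),(cd,b)): print(n,o[n][0],ray(c,o[n][0],.022)[0,:2].round(4))
# triangulate: closest point
    def r(c,p): o=-c[1].T@c[2]; d=ray(c,p,0)[0]-o; return o,d/np.linalg.norm(d)
    o1,d1=r(cs,a[n][0]);o2,d2=r(cd,b[n][0]); A=np.c_[d1,-d2]; s=np.linalg.lstsq(A,o2-o1,rcond=None)[0]; print('  tri',(o1+s[0]*d1).round(4),(o2+s[1]*d2).round(4))
for i in('scene','side'):
  im=cv2.imread(f'pics/{i}0.png'); hsv=cv2.cvtColor(im,cv2.COLOR_BGR2HSV); m=cv2.inRange(hsv,(170,150,60),(180,255,255))|cv2.inRange(hsv,(0,150,60),(4,255,255))
  for k in cv2.findContours(m,cv2.RETR_EXTERNAL,cv2.CHAIN_APPROX_SIMPLE)[0]:
    if cv2.contourArea(k)>900:
      P=ray(cs if i=='scene' else cd,k[:,0],.03)[:,:2].astype(np.float32)*1000; print(i,np.round(cv2.minAreaRect(P)[0]),np.round(cv2.minAreaRect(P)[1]))
```

```text
base [[122.65233797 129.28879181]] [[531.50662342 317.48140196]]
green [327.5 391.5] [ 0.7231 -0.2476]
green [295.  171.5] [ 0.7267 -0.2487]
  tri [ 0.7233 -0.248   0.0235] [ 0.7257 -0.2467  0.0235]
gold [429.  168.5] [0.6469 0.2626]
gold [221. 293.] [0.6494 0.264 ]
  tri [0.6469 0.2628 0.0217] [0.6493 0.2641 0.0222]
orange [469.5 219.5] [0.7737 0.1893]
orange [194.  256.5] [0.776 0.19 ]
  tri [0.7737 0.1894 0.0219] [0.7757 0.1904 0.0225]
scene [ 432. -293.] [147.  95.]
scene [385.  -1.] [146.  95.]
scene [308. 327.] [ 96. 149.]
side [299. 349.] [102. 149.]
side [376.  24.] [162.  95.]
side [ 424. -267.] [166.  99.]
```

Run:
```python
from h import *
cs=cam('scene');cd=cam('side')
im=cv2.imread('pics/side0.png')[:,:,::-1].copy(); s=cv2.imread('pics/scene0.png')[:,:,::-1].copy()
p,sz,a,m=block(cs,s,(270,200,380,320)); a=np.radians(a); u=np.array([np.cos(a),np.sin(a)]); v=np.array([-u[1],u[0]])
Q=np.array([np.r_[p+sx*.069*u+sy*.044*v,z] for z in(.032,0) for sx,sy in((1,1),(1,-1),(-1,-1),(-1,1))])
print(proj(cd,Q).round(1).tolist()); print(proj(cs,Q).round(1).tolist())
k=quad(block(cd,im,(270,190,345,260))[3]); print(cv2.boxPoints(cv2.minAreaRect(k)).round(1).tolist(),cv2.approxPolyDP(k,3,True)[:,0].tolist())
ks=quad(m); print(cv2.approxPolyDP(ks,3,True)[:,0].tolist())
for y in range(196,256,3): print(y,im[y,312].tolist(),end=' ')
```

```text
[[289.9, 205.6], [322.2, 203.0], [330.6, 235.7], [296.0, 238.7], [290.1, 214.9], [322.0, 212.3], [330.3, 245.2], [296.2, 248.3]]
[[346.2, 292.4], [296.9, 293.3], [297.7, 228.7], [343.2, 228.0], [345.6, 300.1], [297.8, 301.0], [298.4, 237.6], [342.7, 236.9]]
[[289.3999938964844, 207.39999389648438], [326.20001220703125, 204.10000610351562], [329.29998779296875, 238.39999389648438], [292.5, 241.8000030517578]] [[290, 208], [296, 241], [329, 237], [321, 206]]
[[298, 230], [298, 292], [345, 292], [343, 230]]
196 [143, 140, 135] 199 [143, 140, 135] 202 [143, 140, 135] 205 [120, 117, 116] 208 [97, 93, 97] 211 [98, 94, 98] 214 [98, 94, 98] 217 [97, 94, 97] 220 [97, 93, 97] 223 [96, 93, 96] 226 [96, 92, 95] 229 [97, 93, 96] 232 [95, 92, 95] 235 [96, 93, 96] 238 [91, 88, 92] 241 [58, 45, 41] 244 [41, 23, 14] 247 [46, 32, 25] 250 [138, 134, 129] 253 [144, 141, 136]
```

```bash
python3 -m jog '[{"wx":0,"wy":0,"wz":0,"dx":0.013,"dy":-0.001,"dz":0.0,"gripper":0},{"wx":0,"wy":0,"wz":0,"dx":0.013,"dy":-0.003,"dz":0.0,"gripper":0},{"wx":0,"wy":0,"wz":0,"dx":0.013,"dy":-0.004,"dz":0,"gripper":0},{"wx":0,"wy":0,"wz":0,"dx":0.001,"dy":0,"dz":0,"gripper":0}]'; python3 to.py;  python3 - <<'E'
from h import *
c,im=snap('side','d4'); print(block(c,im,(200,170,345,300))[:3])
E
```

```text
time_s: 4.53
tcp_pos: [0.6291, -0.0323, 0.0869]
ee_rot: [-2.658, -1.674, -0.001]
contact_force: [-0.1, -0.4, 0.0]
grip_width: 0.002
finger_force: 0.1
t 4.53 tcp [ 0.6291 -0.0323  0.0869] heading 64.39 tilt [ 0.  0. -1.] F [-0.1 -0.4  0. ] g 0.0022864934194695035 j7 -0.68
(array([0.59044684, 0.03353514]), (135.7989501953125, 103.81340789794922), -7.3780517578125)
```

```bash
python3 -m jog '[{"wx":0,"wy":0,"wz":0,"dx":0.0103,"dy":-0.004,"dz":0.0,"gripper":0},{"wx":0,"wy":0,"wz":0,"dx":0.0103,"dy":-0.004,"dz":0.0,"gripper":0},{"wx":0,"wy":0,"wz":0,"dx":0.001,"dy":0,"dz":0,"gripper":0},{"wx":0,"wy":0,"wz":0,"dx":-0.045,"dy":0.017,"dz":0,"gripper":0},{"wx":0,"wy":0,"wz":0,"dx":-0.055,"dy":0.02,"dz":-0.02,"gripper":0}]'; python3 -m jog '[{"wx":0,"wy":0,"wz":-10,"dx":-0.05,"dy":0.03,"dz":-0.03,"gripper":0.085},{"wx":0,"wy":0,"wz":-10,"dx":0,"dy":0,"dz":-0.03,"gripper":0.085},{"wx":0,"wy":0,"wz":-10,"dx":0,"dy":0,"dz":0,"gripper":0.085},{"wx":0,"wy":0,"wz":0,"dx":0,"dy":0,"dz":0,"gripper":0.085}]'; python3 to.py;  python3 - <<'E'
from h import *
c,im=snap('scene','s5'); b=block(c,im,(260,150,440,340)); print(b[:3])
c,im2=snap('side','d5'); print(block(c,im2,(200,170,345,300))[:3])
cv2.imwrite('pics/m5.png',np.hstack([cv2.resize(im[120:320,220:460,::-1],None,fx=1.66,fy=1.66),cv2.resize(im2[100:300,200:440,::-1],None,fx=1.66,fy=1.66)]))
E
```

```text
time_s: 5.2
tcp_pos: [0.6206, -0.1149, 0.1058]
ee_rot: [-2.653, -1.677, 0.002]
contact_force: [0.7, -0.7, -0.5]
grip_width: -0.004
finger_force: 0.0
time_s: 5.7
tcp_pos: [0.6259, -0.1716, 0.1656]
ee_rot: [-2.137, -2.302, -0.001]
contact_force: [-0.7, 0.5, -1.3]
grip_width: 0.843
finger_force: 0.0
t 5.7 tcp [ 0.6259 -0.1716  0.1656] heading 94.26 tilt [-0.     0.001 -1.   ] F [-0.7  0.5 -1.3] g 0.843456595708788 j7 -0.09
(array([0.58805719, 0.04631292]), (138.19107055664062, 85.75780487060547), 0.1455439180135727)
(array([0.58648688, 0.05651579]), (137.46792602539062, 92.51205444335938), 0.7498070597648621)
```

View pics/m5.png

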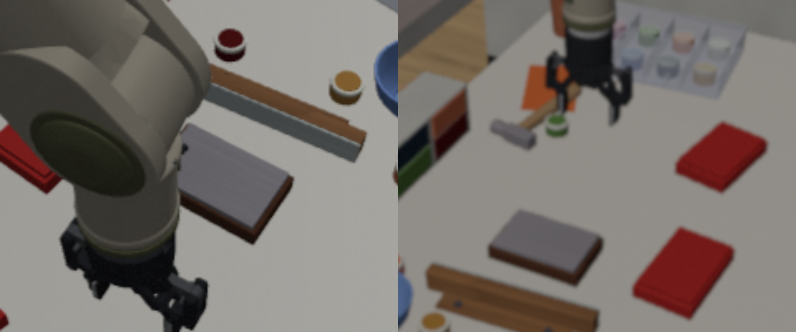

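The block now lies nearly parallel to the fence and clear of it. The hand is behind it and opening, with its tips at about (299,173) and (329,173) in the side view.

Run:
```python
from h import *
cd=cam('side');cs=cam('scene')
s=observe(); R=cv2.Rodrigues(np.array(s['ee_rot'],float))[0]; p=np.array(s['tcp_pos'])
for z in(.060,.066,.073): print(z,[proj(cd,p+R@[0,y,z]).round(1).tolist() for y in(-.047,.047)],[proj(cs,p+R@[0,y,z]).round(1).tolist() for y in(-.047,.047)])
im=cv2.imread('pics/d5.png'); g=cv2.cvtColor(im,cv2.COLOR_BGR2GRAY)
m=(g<70).astype(np.uint8); print('left tip rows', [(y,np.flatnonzero(m[y,285:345])[[0,-1]]+285 if m[y,285:345].any() else None) for y in range(160,182,2)])
im0=cv2.imread('pics/scene0.png')[:,:,::-1].copy()
T=ray(cs,[(322.3,160.7),(437.7,207.3)],.036)[:,:2]; F=ray(cs,[(322.3,170.7),(433.3,217.3)],0)[:,:2]
for e in(T,F): print(e.round(4).tolist(),e.mean(0),np.linalg.norm(e[1]-e[0]),np.degrees(np.arctan2(*(e[1]-e[0])[::-1])))
```

```text
0.06 [[[330.8, 173.5]], [[298.5, 166.0]]] [[[278.2, 290.8]], [[328.6, 316.8]]]
0.066 [[[330.7, 175.4]], [[298.5, 167.9]]] [[[278.5, 292.4]], [[328.6, 318.3]]]
0.073 [[[330.6, 177.5]], [[298.5, 170.0]]] [[[278.8, 294.3]], [[328.5, 320.1]]]
left tip rows [(160, array([296, 338])), (162, array([295, 337])), (164, array([295, 333])), (166, array([299, 332])), (168, array([330, 332])), (170, array([329, 332])), (172, array([329, 331])), (174, None), (176, None), (178, array([299, 301])), (180, array([292, 300]))]
[[0.4528, 0.1466], [0.71, 0.1711]] [0.58140908 0.15885227] 0.2584159405928209 5.427392872837215
[[0.4511, 0.1489], [0.7078, 0.1706]] [0.57942029 0.15973317] 0.25762706615045244 4.829318752052676
```

```bash
python3 -m jog '[{"wx":0,"wy":0,"wz":-0.4,"dx":0.02,"dy":-0.0075,"dz":0.03,"gripper":0.085},{"wx":0,"wy":0,"wz":0,"dx":0.04,"dy":-0.007,"dz":0.03,"gripper":0.085},{"wx":0,"wy":0,"wz":0,"dx":0.04,"dy":-0.007,"dz":0.03,"gripper":0.085},{"wx":0,"wy":0,"wz":0,"dx":0.02,"dy":0,"dz":0.003,"gripper":0.085},{"wx":0,"wy":0,"wz":0,"dx":0,"dy":0,"dz":0,"gripper":0.085}]'; python3 to.py '(0.595,-0.045,0.073)' '(0.592,-0.005,0.073)'
```

```text
time_s: 6.42
tcp_pos: [0.5947, -0.051, 0.0716]
ee_rot: [-2.124, -2.312, 0.001]
contact_force: [1.1, -1.1, -0.2]
grip_width: 0.998
finger_force: 0.0
t 6.42 tcp [ 0.5947 -0.051   0.0716] heading 94.85 tilt [-0.002  0.001 -1.   ] F [ 1.1 -1.1 -0.2] g 0.9982284698560268 j7 -0.34
(0.595,-0.045,0.073) tool d [ 0.0059  0.0008 -0.0014] rows 1.0
(0.592,-0.005,0.073) tool d [ 0.046   0.0012 -0.0013] rows 1.0
```

```bash
python3 -m jog '[{"wx":0,"wy":0,"wz":0,"dx":0.018,"dy":0,"dz":0,"gripper":0.085},{"wx":0,"wy":0,"wz":0,"dx":0.012,"dy":0,"dz":0,"gripper":0.085},{"wx":0,"wy":0,"wz":0,"dx":0.012,"dy":0,"dz":0,"gripper":0.085},{"wx":0,"wy":0,"wz":0,"dx":0.012,"dy":0,"dz":0,"gripper":0.085},{"wx":0,"wy":0,"wz":0,"dx":0.006,"dy":0,"dz":0,"gripper":0.085}]'; python3 -m jog '[{"wx":0,"wy":0,"wz":0,"dx":0,"dy":0,"dz":0,"gripper":0.085}]'; python3 to.py;  python3 - <<'E'
from h import *
c,im=snap('scene','s6'); b=block(c,im,(260,150,440,340)); print(b[:3])
c,im2=snap('side','d6'); print(block(c,im2,(200,170,345,300))[:3])
cv2.imwrite('pics/m6.png',np.hstack([cv2.resize(im[120:320,260:460,::-1],None,fx=2,fy=2),cv2.resize(im2[150:350,180:380,::-1],None,fx=2,fy=2)]))
E
```

```text
time_s: 7.05
tcp_pos: [0.5903, 0.0056, 0.0727]
ee_rot: [2.128, 2.31, -0.001]
contact_force: [0.6, -7.4, 2.9]
grip_width: 0.998
finger_force: 3.6
time_s: 7.18
tcp_pos: [0.5902, 0.0063, 0.0726]
ee_rot: [2.127, 2.311, -0.0]
contact_force: [0.0, -1.0, 1.1]
grip_width: 0.998
finger_force: 0.9
t 7.17 tcp [0.5902 0.0063 0.0726] heading 94.75 tilt [ 0. -0. -1.] F [ 0.  -1.   1.1] g 0.9975705770747174 j7 -0.43
(array([0.61956903, 0.07908333]), (61.952945709228516, 55.66931915283203), 4.787750720977783)
(array([0.58151251, 0.06819275]), (137.30047607421875, 98.0414047241211), 4.730110168457031)
```

View pics/m6.png

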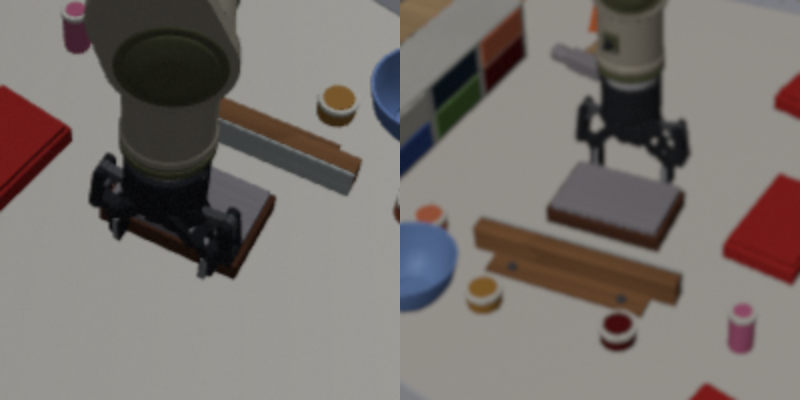

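Both views show the block parallel to the fence (4.8° against about 4.7°) with a clear gap, so it is square and clear. Next I'll push it onto the fence.

```bash
python3 -m jog '[{"wx":0,"wy":0,"wz":0,"dx":0.010,"dy":0,"dz":0,"gripper":0.085},{"wx":0,"wy":0,"wz":0,"dx":0.010,"dy":0,"dz":0,"gripper":0.085},{"wx":0,"wy":0,"wz":0,"dx":0.010,"dy":0,"dz":0,"gripper":0.085},{"wx":0,"wy":0,"wz":0,"dx":0.005,"dy":0,"dz":0,"gripper":0.085},{"wx":0,"wy":0,"wz":0,"dx":0,"dy":0,"dz":0,"gripper":0.085}]'; for i in 1 2 3; do python3 -m jog '[{"wx":0,"wy":0,"wz":0,"dx":0.002,"dy":0,"dz":0,"gripper":0.085}]' | grep -E 'tcp_pos|contact'; done
python3 - <<'E'
from h import *
c,im2=snap('side','d7'); print(block(c,im2,(200,170,345,300))[:3])
E
```

```text
time_s: 7.9
tcp_pos: [0.587, 0.0406, 0.0724]
ee_rot: [-2.128, -2.311, 0.001]
contact_force: [-0.2, -3.0, 3.1]
grip_width: 0.994
finger_force: 1.5
tcp_pos: [0.5869, 0.0415, 0.0724]
contact_force: [1.4, -7.7, 4.0]
tcp_pos: [0.5867, 0.0433, 0.0724]
contact_force: [0.6, -7.0, 3.0]
tcp_pos: [0.5866, 0.0454, 0.0724]
contact_force: [0.9, -6.8, 2.8]
(array([0.57809192, 0.10669424]), (138.78041076660156, 97.01366424560547), 4.0461883544921875)
```

```bash
python3 -m jog '[{"wx":0,"wy":0,"wz":0,"dx":0.002,"dy":0,"dz":0,"gripper":0.085},{"wx":0,"wy":0,"wz":0,"dx":0.002,"dy":0,"dz":0,"gripper":0.085}]' | grep -E 'tcp_pos|contact'; python3 -m jog '[{"wx":0,"wy":0,"wz":0,"dx":0.002,"dy":0,"dz":0,"gripper":0.085}]' | grep -E 'tcp_pos|contact'; python3 -m jog '[{"wx":0,"wy":0,"wz":0,"dx":0.0015,"dy":0,"dz":0,"gripper":0.085}]' | grep -E 'tcp_pos|contact'
```

```text
tcp_pos: [0.5862, 0.0493, 0.0724]
contact_force: [-0.4, -7.5, 2.8]
tcp_pos: [0.5861, 0.0513, 0.0725]
contact_force: [0.3, -7.8, 2.3]
tcp_pos: [0.586, 0.0529, 0.0724]
contact_force: [0.1, -7.6, 2.9]
```

```bash
python3 -m jog '[{"wx":0,"wy":0,"wz":0,"dx":0.0015,"dy":0,"dz":0,"gripper":0.085}]' | grep -E 'tcp_pos|contact'; python3 -m jog '[{"wx":0,"wy":0,"wz":0,"dx":0.0015,"dy":0,"dz":0,"gripper":0.085}]' | grep -E 'tcp_pos|contact'; python3 to.py
```

```text
tcp_pos: [0.5858, 0.0543, 0.0724]
contact_force: [0.6, -7.1, 3.6]
tcp_pos: [0.5857, 0.0557, 0.0724]
contact_force: [0.6, -6.9, 2.6]
t 9.07 tcp [0.5857 0.0557 0.0724] heading 94.65 tilt [-0.001 -0.002 -1.   ] F [ 0.6 -6.9  2.6] g 0.9949869103051924 j7 -0.49
```

```bash
python3 -m jog '[{"wx":0,"wy":0,"wz":0,"dx":0.0015,"dy":0,"dz":0,"gripper":0.085}]' | grep -E 'tcp_pos|contact'; python3 -m jog '[{"wx":0,"wy":0,"wz":0,"dx":0.0015,"dy":0,"dz":0,"gripper":0.085}]' | grep -E 'tcp_pos|contact';python3 -m jog '[{"wx":0,"wy":0,"wz":0,"dx":0.0015,"dy":0,"dz":0,"gripper":0.085}]' | grep -E 'tcp_pos|contact'
python3 - <<'E'
from h import *
c,im2=snap('side','d8'); print(block(c,im2,(200,170,345,300))[:3]); c1,im=snap('scene','s8')
cv2.imwrite('pics/m8.png',np.hstack([cv2.resize(im[120:320,260:460,::-1],None,fx=2,fy=2),cv2.resize(im2[200:320,200:320,::-1],(400,400),interpolation=cv2.INTER_CUBIC)]))
E
```

```text
tcp_pos: [0.5857, 0.0561, 0.0725]
contact_force: [1.8, -13.4, 3.1]
tcp_pos: [0.5857, 0.0562, 0.0725]
contact_force: [2.3, -16.5, 3.8]
tcp_pos: [0.5856, 0.0564, 0.0725]
contact_force: [3.9, -21.4, 4.5]
(array([0.57762323, 0.1133642 ]), (137.36402893066406, 92.08000946044922), 4.706423759460449)
```

View pics/m8.png

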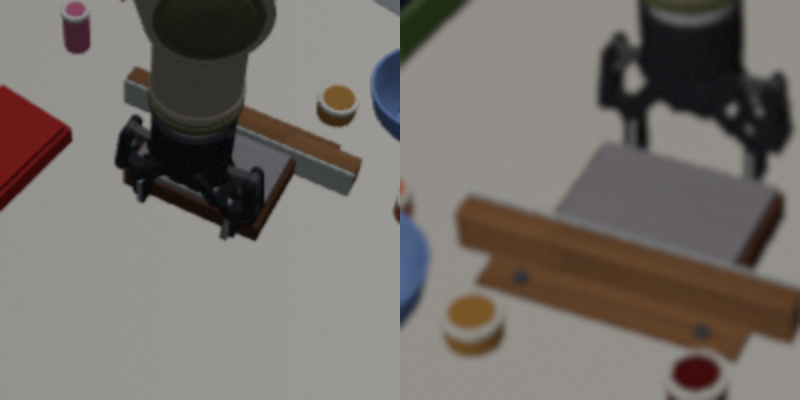

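The block has reached the fence: the force climbs while the tool stays put. I'll press a touch more, back off and check.

```bash
python3 -m jog '[{"wx":0,"wy":0,"wz":0,"dx":0.0015,"dy":0,"dz":0,"gripper":0.085},{"wx":0,"wy":0,"wz":0,"dx":0,"dy":0,"dz":0,"gripper":0.085}]' | grep -E 'tcp_pos|contact'; python3 -m jog '[{"wx":0,"wy":0,"wz":0,"dx":-0.03,"dy":0,"dz":0,"gripper":0.085},{"wx":0,"wy":0,"wz":0,"dx":-0.05,"dy":0,"dz":0,"gripper":0.085},{"wx":0,"wy":0,"wz":0,"dx":-0.06,"dy":0,"dz":-0.03,"gripper":0.085},{"wx":0,"wy":0,"wz":0,"dx":-0.06,"dy":-0.03,"dz":-0.05,"gripper":0.085},{"wx":0,"wy":0,"wz":0,"dx":-0.06,"dy":-0.05,"dz":-0.05,"gripper":0.085}]' | grep -E 'tcp_pos|contact'; python3 -m jog '[{"wx":0,"wy":0,"wz":0,"dx":-0.05,"dy":-0.03,"dz":-0.03,"gripper":0.085},{"wx":0,"wy":0,"wz":0,"dx":0,"dy":0,"dz":0,"gripper":0.085}]' | grep -E 'tcp_pos|contact'
python3 - <<'E'
from h import *
c,im=snap('scene','s9'); b=block(c,im,(290,150,440,300)); print(b[:3]); print(block(*snap('side','d9'),(200,170,345,300))[:3])
cv2.imwrite('pics/m9.png',cv2.resize(im[130:280,290:490,::-1],None,fx=4,fy=4,interpolation=cv2.INTER_CUBIC))
E
```

```text
tcp_pos: [0.5856, 0.0565, 0.0724]
contact_force: [3.7, -23.4, 4.7]
tcp_pos: [0.5477, -0.1629, 0.1722]
contact_force: [0.6, -1.2, 0.1]
tcp_pos: [0.5212, -0.2165, 0.2017]
contact_force: [0.6, -0.0, -0.2]
(array([0.57861078, 0.11135309]), (137.795654296875, 88.55609130859375), 4.955255031585693)
(array([0.57718073, 0.11740092]), (137.21701049804688, 85.70723724365234), 4.600663185119629)
```

View pics/m9.png

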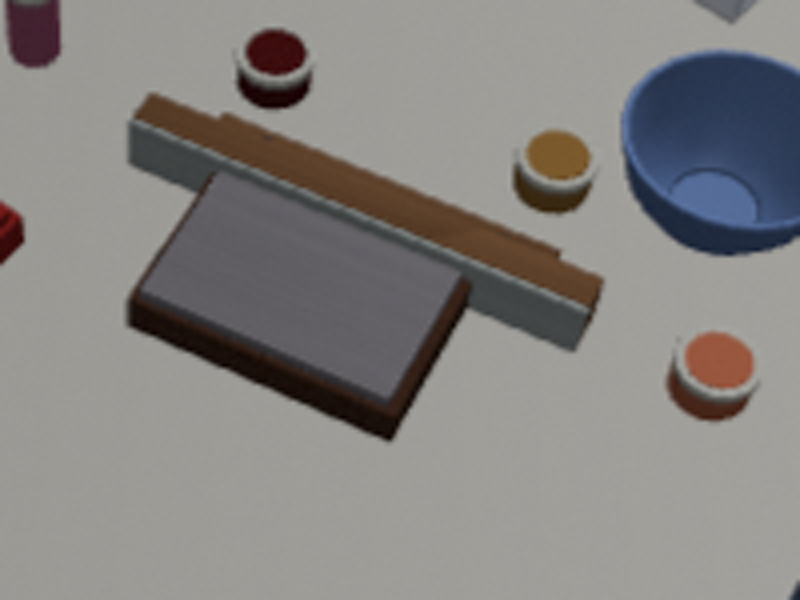

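The block's long side is flat along the fence at 4.6–5.0°. It is roughly central, with both ends well inside the fence ends, and all the bystanders are undisturbed. The robot is clear, so I'm handing in.

```bash
python3 -c "
from rig import close_job; print(close_job())"
```

```text
the job is handed in; nothing more can be done
None
```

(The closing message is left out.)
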